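Step the spacer along a row of tube racks

TASK

The two left tube racks are already set with the dark metal spacer block between them. Lift the spacer out by its black grip, stand it against the middle of the free right-hand side of the middle rack, and let go; then bring the loose right-hand rack in until it lies against the spacer, parallel to the others and with its ends about level with theirs, so both gaps in the row are equal. Leave the spacer standing in the new gap.

Things in the scene. Friction and masses are not known exactly. Their poses are not given: they have to be found in the camera images.
- rack_left: White plastic tube rack, a block 170 (its x) x 60 (its y) x 46 mm high with two rows of six round holes on top, the left one of three equal racks, with three capped tubes in its far end (up to 115 mm above the table). Fixed to the table. Origin at the centre of its underside. It is parallel to rack_mid, with a 40 mm gap between them.
- rack_mid: The middle rack, same size and shape (170 x 60 x 46 mm), empty, fixed to the table. Origin at the centre of its underside; x along its length, away from the robot; y across it, towards rack_left, so the open side of the row is at its -y.
- rack_right: The right-hand rack, same size and shape (170 x 60 x 46 mm), empty, loose, 0.35 kg (may vary by a quarter), standing apart from the row on the -y side of rack_mid and a little askew. It slides easily on the table. Origin at the centre of its underside, axes like those of rack_mid.
- spacer: Spacer: a bare dark metal block 80 (its x) x 36 (its y, the gap direction) x 46 mm high, with a black upright grip 22 x 22 mm standing on the middle of its top, from 46 to 92 mm above the table. Loose, 0.35 kg. Origin at the centre of its underside, z up. At the start it stands in the 40 mm gap between rack_left and rack_mid, its x along theirs, with about 2 mm of play each side.
Mind the look-alikes: they are no part of the job. Several things have the shape of the spacer; the one meant has the colours described above.

How it is judged:
By the outcome, as a careful person would: the job done as asked, in the order asked, and still so for the second after the job is handed in, with the robot touching nothing.
It also fails if it takes over 48 s, if anything falls off the work surface, if the arm or the gripper's body presses on something with over 40 N, if the wrist force passes 120 N, or if a joint passes its speed limit or range.

ROBOT

A 7-joint arm with a two-finger parallel gripper is mounted at the origin on a cart in front of the work surface, level with it; the furniture and walls round the work are solid. World frame = base frame: x ahead of the robot, y to its left, z up, the work surface at z = 0. Lengths are in m, angles in rad, forces in N, time in s.
With the tool pointing down it reaches from about 0.425 to 1.025 m from the base axis. Payload 3.6 kg.
Tool frame: the origin (TCP) lies midway between the tips of the shut fingers; the grasp point (between the pads) lies 19 mm behind it; z points along the fingers, y is the direction in which the jaws open and shut (so a half turn about z gives the same grasp; the last joint's range is limited). The gripper opens to 85 mm and grips with 20 to 120 N. Pads are 22 mm wide; open, the fingers measure 114 mm over their backs; the gripper's body (76 mm by 85 mm) begins 54 mm behind the grasp point. The pads swing forward as they close: fully open they stand 13 mm farther back than shut.
Start: joints at [1.161, 0.591, 0.048, 1.609, -0.033, 0.943, -0.034], TCP at [0.226, -0.689, 0.231] pointing down, gripper open.
Joint ranges: [-2.69, 2.69], [-0.47, 2.24], [-1.27, 1.36], [0.19, 2.51], [-1.53, 4.68], [0.08, 2.07], [-3.09, 3.09]. Speed limits (rad/s): [2.57, 2.57, 3.14, 3.14, 3.14, 3.14, 3.14].

INTERFACE

Orientations are given as a unit quaternion [x, y, z, w].
In Python, from plant import env gives the robot as it stands.
- The arm moves only by the shell command python3 -m jog 'ROWS' [FORCE]. ROWS is JSON, a list of rows, each an object of numbers: "gripper": the opening, from 0 (shut) to 1 (fully open); "tx", "ty", "tz": the shift along the tool's x, y, z in mm; "spin": the turn about the tool's z in rad. A call has exactly 5 rows; each row shifts and turns the pose as measured when the row begins, along the tool's axes as they then stand; what a row does not reach is not made up. A row lasts 1/10 s, in which the tool goes at most 50 mm and 8.59 degrees, less where a joint would pass 70% of its speed; a pose out of reach is approached as far as the arm can. A call with a gripper value outside its range is refused whole. The fingers move at their own pace and stop on an object; FORCE is the grip in N (left out, the last holds). Time passes only in rows, so rows that do not move let the fingers close, or fill a call up. It gives the time, the measured TCP pose, the force and the opening at its end, in the units of the state.
- env.read_state(): the state, without advancing time (a new reading comes with each control period).
- env.camera(name): name is "scene" or "top" or "wrist"; returns a dict with "color" (384x512x3 uint8, red, green, blue), "fx", "fy", "cx", "cy" (pixels), "world_from_camera" (4x4, takes a point from camera to world coordinates). Camera axes: x right, y down, z forward; pixel columns grow to the right and rows downward; lengths in m; the calibration is good to about 2 mm. The wrist camera is an equidistant fisheye: a pixel r from the principal point sees the ray r / f radians off the axis. A picture is of the moment at which its call begins. There is no depth.
- env.sign_off(): hands the job in, once; it reports no verdict.
Trained networks look in a picture, given as the dict that the camera call returned (one of the last four; its "shot" number tells which), for a name from the list of things; names that differ only in an ending like _2 or _b are one class to them, and where a whole thing is asked for, a point or a joint stands for the part that bears it (a point fixed in the world has none). Each returns a list of dicts, best first, with "conf" (0 to 1); they miss things now and then, are a little off and sometimes report something else, mostly with a low value. They report only what shows in the picture. A call takes as long as a camera call. They do not tell look-alikes from the thing itself.
- env.find_in(picture, target): "at" ([column, row] in pixels, amid what is visible of it).
- env.outline_of(picture, target): "region" (384x512 bool, what is visible of it) and "at" ([column, row] in pixels, amid what is visible of it).
The state is a dict: "time_s": time; "joints": joint angles; "joint_velocities": joint speeds; "tau": joint torques, N m; "eef_pos": TCP position; "orientation": TCP orientation; "force": force on the tool from outside, world axes, zero at the start; "ft_torque": the same for the moment, N m; "opening": opening from 0.0 (shut) to 1.0 (fully open).
Only numpy, scipy, OpenCV 4.12 (cv2) and the standard library are available. Lean on these libraries where they do the work, as an engineer would, in place of code of your own. Each camera call takes 0.05 s, during which the arm holds its last target.

## Working session

There is one attempt and no reset: what is moved stays moved. The work goes in short steps, Python scripts to look and compute and a shell command to move; the robot and the scene stay as the last step left them, time stands still between calls to the robot, and variables do not carry over. Pictures are saved under pics/ and viewed, and the job is handed in when it is done.

```bash
ls; mkdir -p pics
python3 - <<'E'
from plant import env
import cv2
print(env.read_state())
for n in ["scene","top","wrist"]:
    p=env.camera(n); cv2.imwrite(f"pics/{n}0.png",p["color"][:,:,::-1]); print(n,p["fx"],p["fy"],p["cx"],p["cy"],p["world_from_camera"])
E
```

```text
pics
{'time_s': 0.0, 'joints': array([ 1.16047936,  0.59213625,  0.04831767,  1.60984639, -0.03329909,
        0.94272769, -0.03369998]), 'joint_velocities': array([-0.00077803,  0.00069119,  0.00036837, -0.00013516, -0.00106526,
       -0.00020891, -0.00148202]), 'tau': array([-4.42287273e-04, -5.48690772e+01,  1.54652182e+00, -1.98126090e+01,
        9.40163067e-03,  8.89772200e-03,  4.30991827e-05]), 'eef_pos': array([ 0.22559898, -0.68811351,  0.23012007]), 'orientation': array([ 9.87473752e-01,  1.57779127e-01, -2.51727201e-04, -1.12854329e-03]), 'force': array([ 0.64222349, -0.6860753 , -0.46259119]), 'ft_torque': array([ 0.03658773, -0.01266153, -0.01650655]), 'opening': 0.9969752342758483}
scene 447.0040000020791 447.0040000020791 256.801373990232 183.90740976164903 [[-0.90004988 -0.21432608  0.37943978  0.05413217]
 [-0.43578388  0.44589159 -0.78183956  0.84853365]
 [-0.0016204  -0.86904834 -0.49472452  0.61460635]
 [ 0.          0.          0.          1.        ]]
top 477.3994778497411 477.3994778497411 254.7067506300136 198.23973128554198 [[-0.02901373 -0.99259969  0.11791545  0.33702658]
 [-0.99956765  0.02937321  0.00131157 -0.0658945 ]
 [-0.00476542 -0.11782642 -0.99302277  1.3081767 ]
 [ 0.          0.          0.          1.        ]]
wrist 297.3186396354542 297.3186396354542 257.3768011493246 192.0801943169431 [[ 0.31162326 -0.91232983 -0.2656035   0.29340925]
 [-0.95020462 -0.29963039 -0.08563184 -0.66604257]
 [-0.0014584   0.27906255 -0.96027182  0.37186962]
 [ 0.          0.          0.          1.        ]]
```

View pics/top0.png

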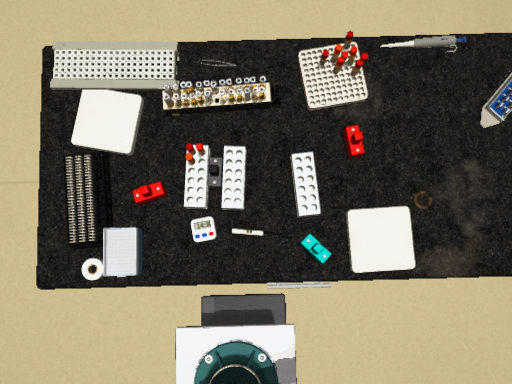

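View pics/scene0.png

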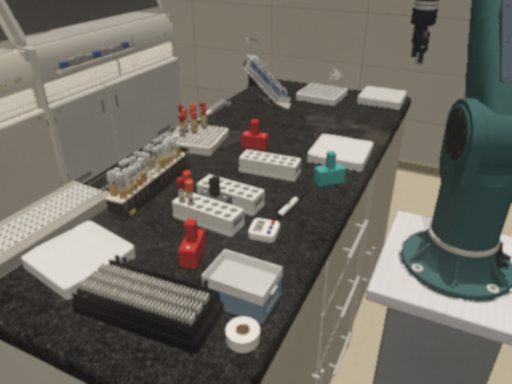

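View pics/wrist0.png

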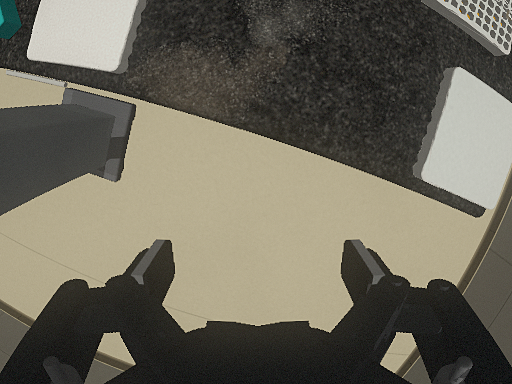

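The spacer-shaped candidates in the top view are the dark one in the gap at about (214,170), red ones at (148,192) and (355,141), and a teal one at (316,248). Only the one in the gap, between the two left racks, has a dark body and black grip. I'll confirm that in a crop and measure.

```bash
cat > h.py <<'E'
import numpy as np,cv2
def ray(p,uv):
    T=np.array(p["world_from_camera"]); u,v=uv
    x=(u-p["cx"])/p["fx"]; y=(v-p["cy"])/p["fy"]
    return T[:3,3],T[:3,:3]@np.array([x,y,1.])
def raw(p,uv):  # wrist fisheye
    T=np.array(p["world_from_camera"]); d=np.array([uv[0]-p["cx"],uv[1]-p["cy"]]);r=np.hypot(*d);th=r/p["fx"]
    d=d/max(r,1e-9)*np.sin(th); return T[:3,3],T[:3,:3]@np.array([d[0],d[1],np.cos(th)])
def onz(p,uv,z,fish=False):
    o,d=(raw if fish else ray)(p,uv); return o+d*(z-o[2])/d[2]
def proj(p,X):
    T=np.array(p["world_from_camera"]); c=T[:3,:3].T@(np.asarray(X,float)-T[:3,3])
    return np.array([p["fx"]*c[0]/c[2]+p["cx"],p["fy"]*c[1]/c[2]+p["cy"]])
def projw(p,X):
    T=np.array(p["world_from_camera"]); c=T[:3,:3].T@(np.asarray(X,float)-T[:3,3])
    r=np.hypot(c[0],c[1]); th=np.arctan2(r,c[2]); return np.array([p["cx"]+p["fx"]*th*c[0]/r,p["cy"]+p["fx"]*th*c[1]/r])
E
python3 - <<'E'
from plant import env
import cv2,numpy as np
from h import *
p=env.camera("top")
for t in ["rack_left","rack_mid","rack_right","spacer"]:
    for r in env.outline_of(p,t)[:5]:
        m=r["region"].astype(np.uint8); c=max(cv2.findContours(m,0,1)[0],key=cv2.contourArea)
        mr=cv2.minAreaRect(c); b=cv2.boxPoints(mr)
        w=np.array([onz(p,q,0.046)[:2] for q in b]); e=[w[1]-w[0],w[2]-w[1]]; L=max(e,key=np.linalg.norm)
        print(t,round(r["conf"],2),np.round(r["at"]),"ctr",w.mean(0).round(4),"dims",[round(np.linalg.norm(k),3) for k in e],"ang",round(np.degrees(np.arctan2(L[1],L[0])),1))
im=p["color"][120:240,140:340,::-1]; cv2.imwrite("pics/crop1.png",cv2.resize(im,None,fx=4,fy=4,interpolation=cv2.INTER_CUBIC))
E
```

```text
rack_left 0.62 [196. 176.] ctr [0.5533 0.09  ] dims [np.float64(0.177), np.float64(0.065)] ang -2.3
rack_mid 0.68 [238. 180.] ctr [ 0.5452 -0.0078] dims [np.float64(0.065), np.float64(0.176)] ang 178.5
rack_right 0.84 [305. 183.] ctr [ 0.5204 -0.1985] dims [np.float64(0.065), np.float64(0.173)] ang -174.6
spacer 0.9 [216. 176.] ctr [0.5583 0.0388] dims [np.float64(0.04), np.float64(0.087)] ang 178.8
spacer 0.82 [357. 141.] ctr [ 0.6341 -0.3357] dims [np.float64(0.049), np.float64(0.086)] ang -173.1
spacer 0.74 [316. 247.] ctr [ 0.3498 -0.2179] dims [np.float64(0.038), np.float64(0.078)] ang -134.7
spacer 0.68 [148. 194.] ctr [0.5112 0.2188] dims [np.float64(0.086), np.float64(0.047)] ang -72.9
```

View pics/crop1.png

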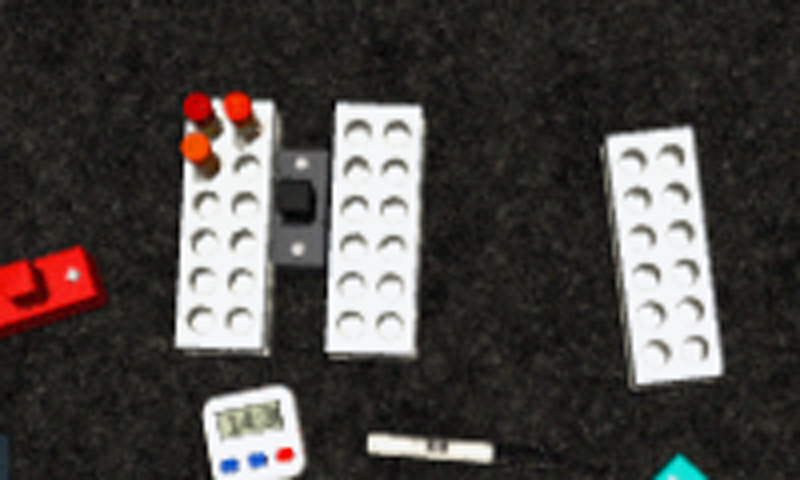

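The crop confirms it: the dark block with the black grip sits in the gap at about (214,170). The red and teal ones don't match the description. Now I'll approach, squaring the tool as I go.

```bash
python3 -m jog '[{"gripper":1,"tx":10,"ty":-45,"spin":0.07},{"tx":10,"ty":-45,"spin":0.07},{"tx":15,"ty":-45,"spin":0.07},{"tx":15,"ty":-45,"spin":0.07},{"tx":20,"ty":-45,"spin":0.07}]' 30
```

```text
$[0]: bad value
```

```bash
python3 -m jog '[{"gripper":1,"tx":10,"ty":-45,"tz":0,"spin":0.07},{"gripper":1,"tx":10,"ty":-45,"tz":0,"spin":0.07},{"gripper":1,"tx":15,"ty":-45,"tz":0,"spin":0.07},{"gripper":1,"tx":15,"ty":-45,"tz":0,"spin":0.07},{"gripper":1,"tx":20,"ty":-45,"tz":0,"spin":0.07}]' 30
```

```text
time_s: 0.9
eef_pos: [0.2527, -0.4601, 0.2296]
orientation: [1.0, -0.03, -0.0, 0.004]
force: [0.6, 1.1, 0.3]
opening: 1.003
```

```bash
for i in 1; do python3 -m jog '[{"gripper":1,"tx":30,"ty":-38,"tz":0,"spin":-0.03},{"gripper":1,"tx":30,"ty":-38,"tz":0,"spin":0},{"gripper":1,"tx":30,"ty":-38,"tz":0,"spin":0},{"gripper":1,"tx":28,"ty":-38,"tz":0,"spin":0},{"gripper":1,"tx":28,"ty":-38,"tz":0,"spin":0}]' 30; done
python3 -m jog '[{"gripper":1,"tx":28,"ty":-40,"tz":0,"spin":0},{"gripper":1,"tx":28,"ty":-40,"tz":0,"spin":0},{"gripper":1,"tx":28,"ty":-40,"tz":0,"spin":0},{"gripper":1,"tx":20,"ty":-42,"tz":0,"spin":0},{"gripper":1,"tx":20,"ty":-42,"tz":0,"spin":0}]' 30
```

```text
time_s: 1.4
eef_pos: [0.4079, -0.2676, 0.2299]
orientation: [1.0, -0.018, 0.001, 0.005]
force: [1.4, -0.7, 0.9]
opening: 1.0
time_s: 1.9
eef_pos: [0.5448, -0.062, 0.2306]
orientation: [1.0, -0.018, 0.005, 0.006]
force: [0.6, -1.6, -0.5]
opening: 1.006
```

```bash
python3 -m jog '[{"gripper":0.7,"tx":10,"ty":-45,"tz":0,"spin":0},{"gripper":0.7,"tx":5,"ty":-40,"tz":0,"spin":0},{"gripper":0.7,"tx":0,"ty":-10,"tz":20,"spin":0},{"gripper":0.7,"tx":0,"ty":0,"tz":20,"spin":0},{"gripper":0.7,"tx":0,"ty":0,"tz":0,"spin":0}]' 30
cat > meas.py <<'E'
from plant import env
import cv2,numpy as np,sys
from h import *
names=sys.argv[2].split(","); tag=sys.argv[1]
p=env.camera("wrist"); cv2.imwrite(f"pics/{tag}.png",p["color"][:,:,::-1])
import pickle; pickle.dump(p,open(f"{tag}.pkl","wb"))
print(env.read_state()["eef_pos"],env.read_state()["orientation"])
for t in names:
    for r in env.outline_of(p,t)[:3]:
        m=r["region"].astype(np.uint8); c=max(cv2.findContours(m,0,1)[0],key=cv2.contourArea)
        w=np.array([onz(p,q[0],0.046,True)[:2] for q in c]).astype(np.float32)
        mr=cv2.minAreaRect(w*1000); b=cv2.boxPoints(mr)
        e=[b[1]-b[0],b[2]-b[1]]; L=max(e,key=np.linalg.norm)
        print(t,round(r["conf"],2),np.round(r["at"]),"ctr",np.round(mr[0],1),"dims",np.round(mr[1],1),"ang",round(np.degrees(np.arctan2(L[1],L[0])),1))
E
python3 meas.py w1 rack_mid,spacer
```

```text
time_s: 2.4
eef_pos: [0.5708, 0.0486, 0.1911]
orientation: [1.0, -0.01, 0.01, 0.003]
force: [-0.2, -0.1, 0.4]
opening: 0.7
[0.57171374 0.04849906 0.19230412] [ 0.99988183 -0.01031706  0.0111122   0.00253167]
rack_mid 0.74 [306. 190.] ctr [548.2  -4.9] dims [ 63.3 168.8] ang -3.3
spacer 0.85 [267. 188.] ctr [565.5  41.4] dims [36.6 83.1] ang -3.6
spacer 0.74 [509. 130.] ctr [ 636.6 -275.1] dims [70.6 12.1] ang 5.9
spacer 0.67 [115. 234.] ctr [517.2 216.1] dims [ 46.6 115.3] ang -65.1
```

View pics/w1.png

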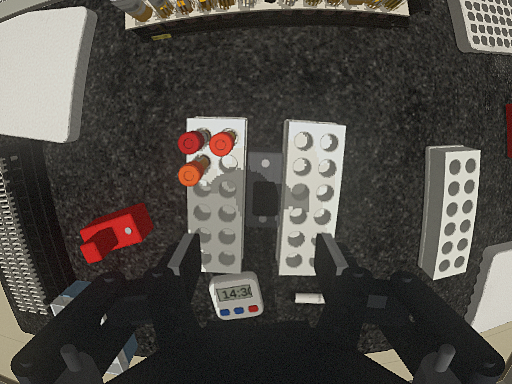

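Run:
```python
import pickle,cv2
from plant import env
print(env.read_state()["orientation"])
p=pickle.load(open("w1.pkl","rb"))
im=p["color"][110:285,180:360,::-1]; cv2.imwrite("pics/crop2.png",cv2.resize(im,None,fx=3.4,fy=3.4,interpolation=cv2.INTER_CUBIC))
```

```text
[ 0.99985129 -0.01155953  0.01250731  0.00270876]
```

View pics/crop2.png

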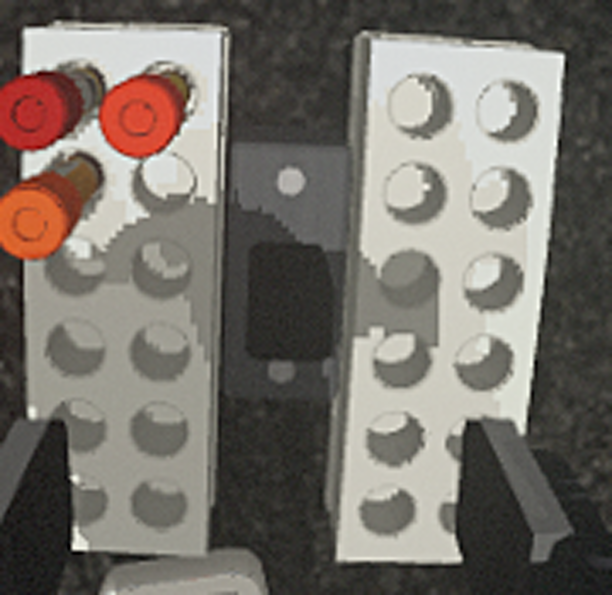

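Run:
```python
import pickle,numpy as np
from h import *
p=pickle.load(open("w1.pkl","rb"))
f=lambda u,v,z=.046:onz(p,(180+u/3.4-.0,110+v/3.4),z,True)[:2]*1000
D=dict(mFL=(370,38),mFR=(565,52),mNL=(337,560),lNR=(207,553),lFR=(228,30),lFL=(22,28),d1=(291,180),d2=(281,371))
P={k:f(*v) for k,v in D.items()}
for k in P: print(k,P[k].round(1))
a=lambda A,B:np.degrees(np.arctan2(*(A-B)[::-1]))
print(a(P['mFL'],P['mNL']),a(P['lFR'],P['lNR']),a(P['d1'],P['d2']),np.linalg.norm(P['mFL']-P['mNL']),np.linalg.norm(P['mFL']-P['mFR']),'dots',(P['d1']+P['d2'])/2)
```

```text
mFL [631.9  16.5]
mFR [628.5 -41.2]
mNL [465.6  25.9]
lNR [469.4  68.5]
lFR [634.8  56.7]
lFL [637.9 115.9]
d1 [591.2  39.6]
d2 [532.8  43.4]
-3.2189786739176305 -4.072862132420311 -3.7162638843324194 166.56326430770798 57.805890014749515 dots [561.99830692  41.49538164]
```

Run:
```python
from plant import env
import numpy as np
from h import *
p=env.camera("top")
f=lambda u,v,z=.046:onz(p,(140+u/4,120+v/4),z)[:2]*1000
def rect(name,*c):
    c=np.array([f(*k) for k in c]); print(name,c.mean(0).round(1),[round(np.degrees(np.arctan2(*((c[i]-c[j])[::-1]))),1) for i,j in((0,3),(1,2))],c.round(0).tolist())
rect("mid",(337,102),(423,104),(415,354),(327,353))
rect("right",(606,138),(692,127),(722,374),(634,383))
rect("left",(190,98),(276,100),(266,350),(177,347))
a,b=f(302,163),f(298,249);print((a+b)/2,np.degrees(np.arctan2(*((a-b)[::-1]))))
```

```text
mid [546.3 -10.2] [np.float64(-3.5), np.float64(-3.3)] [[633.0, 14.0], [629.0, -44.0], [460.0, -34.0], [463.0, 24.0]]
right [ 522.1 -201.9] [np.float64(4.2), np.float64(4.3)] [[602.0, -167.0], [608.0, -225.0], [441.0, -237.0], [437.0, -179.0]]
left [552.3  89. ] [np.float64(-3.6), np.float64(-3.3)] [[638.0, 113.0], [635.0, 55.0], [466.0, 65.0], [470.0, 124.0]]
[562.3005074  40.0939781] -3.72990071016869
```

```bash
python3 -m jog '[{"gripper":0.7,"tx":-6,"ty":4,"tz":20,"spin":0.04},{"gripper":0.7,"tx":-6,"ty":4,"tz":20,"spin":0},{"gripper":0.7,"tx":0,"ty":0,"tz":20,"spin":0},{"gripper":0.7,"tx":0,"ty":0,"tz":15,"spin":0},{"gripper":0.7,"tx":0,"ty":0,"tz":0,"spin":0}]' 30; python3 -m jog '[{"gripper":0.7,"tx":0,"ty":0,"tz":0,"spin":0},{"gripper":0.7,"tx":0,"ty":0,"tz":0,"spin":0},{"gripper":0.7,"tx":0,"ty":0,"tz":0,"spin":0},{"gripper":0.7,"tx":0,"ty":0,"tz":0,"spin":0},{"gripper":0.7,"tx":0,"ty":0,"tz":0,"spin":0}]' 30; python3 meas.py w2 spacer
```

```text
time_s: 3.1
eef_pos: [0.5677, 0.0332, 0.1234]
orientation: [0.999, -0.037, 0.02, 0.002]
force: [-0.8, -0.6, -0.1]
opening: 0.696
time_s: 3.6
eef_pos: [0.5709, 0.0319, 0.1281]
orientation: [0.999, -0.039, 0.024, 0.002]
force: [-0.2, 0.1, 0.4]
opening: 0.699
[0.57092066 0.03189978 0.12809458] [ 0.99896266 -0.03881059  0.02372451  0.00211786]
spacer 0.75 [247. 213.] ctr [566.1  41.6] dims [35.7 83.2] ang -3.8
```

View pics/w2.png

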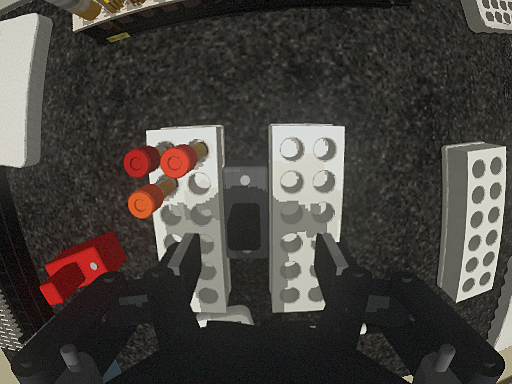

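```bash
python3 -m jog '[{"gripper":0.7,"tx":-5,"ty":-4,"tz":14,"spin":-0.01},{"gripper":0.7,"tx":-5,"ty":-3,"tz":14,"spin":0},{"gripper":0.7,"tx":-4,"ty":-1,"tz":14,"spin":0},{"gripper":0.7,"tx":-2,"ty":0,"tz":10,"spin":0},{"gripper":0.7,"tx":-1,"ty":0,"tz":4,"spin":0}]' 30; python3 meas.py w3 spacer;python3 -c "
from plant import env
print(env.read_state())"
```

```text
time_s: 4.2
eef_pos: [0.5588, 0.0416, 0.0708]
orientation: [0.999, -0.033, 0.026, 0.002]
force: [-0.3, -0.2, 0.5]
opening: 0.696
[0.5584864  0.04154359 0.0705124 ] [ 0.99911481 -0.0334204   0.02548025  0.00185384]
spacer 0.96 [ 51. 282.] ctr [511.3 228.2] dims [ 44.2 167.2] ang -62.3
spacer 0.94 [258. 215.] ctr [565.4  42. ] dims [35.5 81.8] ang -3.9
spacer 0.76 [504. 376.] ctr [ 320.4 -254. ] dims [75.3 23.4] ang 35.1
{'time_s': 4.3, 'joints': array([-0.16618425,  0.61077606,  0.00517411,  2.12113698,  0.03030623,
        0.35971767, -1.8280566 ]), 'joint_velocities': array([ 0.00224998, -0.01686175,  0.00227249, -0.01223449, -0.00016173,
        0.00411417,  0.00105211]), 'tau': array([-8.30970914e-02, -4.55661500e+01,  9.58075672e-01, -9.88173902e+00,
        2.03007355e-02, -1.98848234e-01, -2.71824072e-03]), 'eef_pos': array([0.5589366 , 0.04145688, 0.0711351 ]), 'orientation': array([ 0.99909957, -0.03355241,  0.02590332,  0.00181961]), 'force': array([-0.41420692,  0.51971365,  0.21990092]), 'ft_torque': array([-0.03067858,  0.08282905,  0.00148384]), 'opening': 0.7007068604356564}
```

View pics/w3.png

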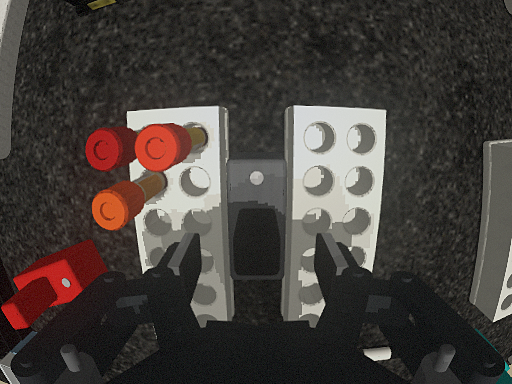

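```bash
python3 -m jog '[{"gripper":0.7,"tx":1,"ty":0,"tz":10,"spin":0},{"gripper":0.7,"tx":1,"ty":0,"tz":9,"spin":0},{"gripper":0.2,"tx":0,"ty":0,"tz":4,"spin":0},{"gripper":0.1,"tx":0,"ty":0,"tz":1,"spin":0},{"gripper":0.1,"tx":0,"ty":0,"tz":1,"spin":0}]' 40; python3 -c "
from plant import env
s=env.read_state();print(s['eef_pos'],s['orientation'],s['opening'],s['force'])"
```

```text
time_s: 4.8
eef_pos: [0.5651, 0.0415, 0.0463]
orientation: [0.999, -0.034, 0.028, 0.001]
force: [-2.8, 1.0, 20.0]
opening: 0.252
[0.5650517  0.04153884 0.04632441] [ 0.99903548 -0.03379414  0.02800917  0.00124823] 0.2519402578961306 [-2.82882472  0.97093291 20.0115509 ]
```

```bash
python3 -m jog '[{"gripper":0.1,"tx":0,"ty":0,"tz":-3,"spin":0},{"gripper":0.1,"tx":0,"ty":0,"tz":-12,"spin":0},{"gripper":0.1,"tx":0,"ty":0,"tz":-18,"spin":0},{"gripper":0.1,"tx":0,"ty":0,"tz":-18,"spin":0},{"gripper":0.1,"tx":0,"ty":0,"tz":-16,"spin":0}]' 70; python3 meas.py w4 spacer
```

```text
time_s: 5.3
eef_pos: [0.5572, 0.0413, 0.1138]
orientation: [0.999, -0.034, 0.023, 0.002]
force: [0.0, -0.1, -4.1]
opening: 0.246
[0.55853223 0.041383   0.11621975] [ 0.99910235 -0.03383016  0.02543586  0.00173935]
spacer 0.93 [258. 232.] ctr [525.5  43.5] dims [ 51.4 130.5] ang -3.8
spacer 0.88 [ 78. 260.] ctr [513.9 220.9] dims [ 44.  138.1] ang -67.3
spacer 0.69 [479. 350.] ctr [ 345.5 -226. ] dims [211.9  33.4] ang 41.3
```

View pics/w4.png

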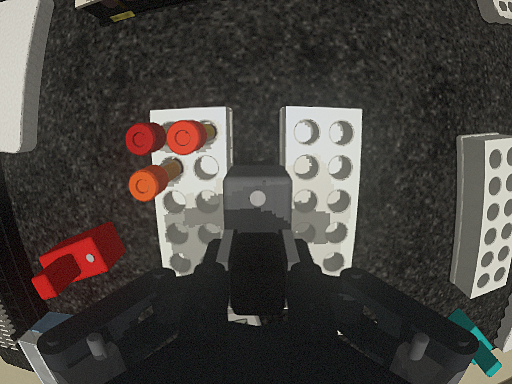

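```bash
python3 -m jog '[{"gripper":0.1,"tx":-1,"ty":16,"tz":0,"spin":0},{"gripper":0.1,"tx":-2,"ty":24,"tz":0,"spin":0},{"gripper":0.1,"tx":-2,"ty":24,"tz":0,"spin":0},{"gripper":0.1,"tx":-2,"ty":20,"tz":0,"spin":0},{"gripper":0.1,"tx":-2,"ty":10,"tz":0,"spin":0}]' 70; python3 -c "
from plant import env
s=env.read_state();print(s['eef_pos'],s['orientation'],s['opening'],s['force'])"
```

```text
time_s: 5.9
eef_pos: [0.542, -0.0512, 0.1131]
orientation: [0.999, -0.031, 0.025, 0.001]
force: [0.1, -0.5, -3.3]
opening: 0.249
[ 0.54196556 -0.05123238  0.11310402] [ 9.99222358e-01 -3.05289039e-02  2.49445662e-02  6.58161114e-04] 0.24870860514806423 [ 0.10979363 -0.5265567  -3.34930551]
```

```bash
python3 -m jog '[{"gripper":0.1,"tx":1,"ty":6,"tz":2,"spin":0.005},{"gripper":0.1,"tx":1,"ty":5,"tz":8,"spin":0},{"gripper":0.1,"tx":0,"ty":0,"tz":14,"spin":0},{"gripper":0.1,"tx":0,"ty":0,"tz":14,"spin":0},{"gripper":0.1,"tx":0,"ty":0,"tz":10,"spin":0}]' 70; python3 meas.py w5 rack_mid,spacer
```

```text
time_s: 6.4
eef_pos: [0.5469, -0.0623, 0.0625]
orientation: [0.999, -0.033, 0.026, -0.0]
force: [0.4, 0.4, -3.4]
opening: 0.248
[ 0.54614845 -0.06194944  0.06116302] [ 9.99147694e-01 -3.29399724e-02  2.48759351e-02 -1.78431530e-04]
rack_mid 0.94 [170. 183.] ctr [574.3 -12.4] dims [ 63.8 111.4] ang -3.4
spacer 0.74 [  6. 252.] ctr [530. 142.] dims [25.4 50.6] ang -27.5
spacer 0.69 [257. 231.] ctr [539.  -61.5] dims [39. 98.] ang -3.7
```

View pics/w5.png

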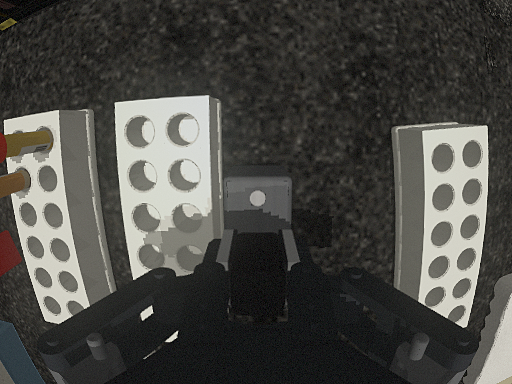

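```bash
python3 -m jog '[{"gripper":0.1,"tx":0,"ty":0,"tz":6,"spin":0},{"gripper":0.1,"tx":0,"ty":0,"tz":5,"spin":0},{"gripper":0.1,"tx":0,"ty":0,"tz":4,"spin":0},{"gripper":0.1,"tx":0,"ty":0,"tz":2,"spin":0},{"gripper":0.1,"tx":0,"ty":0,"tz":1,"spin":0}]' 40; python3 -c "
from plant import env
s=env.read_state();print(s['eef_pos'],s['orientation'],s['opening'],s['force'])"
```

```text
time_s: 7.05
eef_pos: [0.5488, -0.0616, 0.0464]
orientation: [0.999, -0.033, 0.027, -0.0]
force: [-4.5, -0.1, 15.4]
opening: 0.249
[ 0.54884581 -0.06159532  0.04642717] [ 9.99107632e-01 -3.25341805e-02  2.69343575e-02 -9.03007049e-05] 0.24910236908706043 [-4.48599115 -0.08879041 15.37467358]
```

```bash
python3 -m jog '[{"gripper":0.1,"tx":-1,"ty":-1.5,"tz":-1,"spin":0},{"gripper":0.1,"tx":-1,"ty":-1.5,"tz":0,"spin":0},{"gripper":0.1,"tx":-1,"ty":-1.5,"tz":0,"spin":0},{"gripper":0.1,"tx":-1,"ty":-1.5,"tz":0,"spin":0},{"gripper":0.1,"tx":0,"ty":-1,"tz":0,"spin":0}]' 40; python3 -c "
from plant import env
s=env.read_state();print(s['eef_pos'],s['orientation'],s['opening'],s['force'])"
```

```text
time_s: 7.55
eef_pos: [0.5458, -0.0554, 0.0479]
orientation: [0.999, -0.033, 0.028, 0.001]
force: [0.1, -3.0, -1.6]
opening: 0.247
[ 0.5457604  -0.05536295  0.04788453] [ 9.99068488e-01 -3.27563679e-02  2.80837162e-02  6.93402836e-04] 0.2467954992215196 [ 0.05597416 -2.96001953 -1.63342507]
```

```bash
python3 -m jog '[{"gripper":0.1,"tx":-1,"ty":-1,"tz":1,"spin":0},{"gripper":0.1,"tx":0,"ty":-1,"tz":1,"spin":0},{"gripper":0.1,"tx":0,"ty":-1,"tz":1,"spin":0},{"gripper":0.1,"tx":0,"ty":-1,"tz":1,"spin":0},{"gripper":0.1,"tx":0,"ty":-0.5,"tz":1,"spin":0}]' 30; python3 meas.py w6 spacer; python3 -c "
from plant import env
s=env.read_state();print(s['eef_pos'],s['orientation'],s['opening'],s['force'])"
```

```text
time_s: 8.05
eef_pos: [0.5453, -0.0554, 0.0465]
orientation: [0.999, -0.034, 0.028, 0.003]
force: [-2.1, -2.4, 7.7]
opening: 0.248
[ 0.54528773 -0.05534482  0.04645594] [ 0.99902715 -0.03365355  0.02830258  0.00334035]
spacer 0.72 [257. 234.] ctr [544.2 -55.1] dims [36.  88.7] ang -3.7
spacer 0.63 [  5. 264.] ctr [534.  131.7] dims [16.3 38.5] ang -27.5
[ 0.54528055 -0.05535667  0.04642312] [ 0.99902745 -0.03366141  0.02828397  0.00333023] 0.2544328027822188 [-2.54398497 -2.57871372  8.39217098]
```

View pics/w6.png

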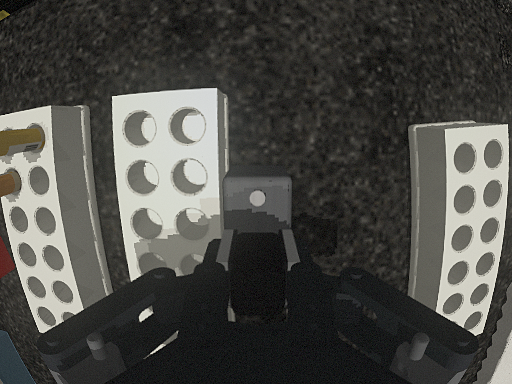

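Sideways motion has stopped at y = −0.0554, so the spacer is against the middle rack. I'll release it and rise.

```bash
python3 -m jog '[{"gripper":0.5,"tx":0,"ty":0.5,"tz":0,"spin":0},{"gripper":0.6,"tx":0,"ty":0,"tz":0,"spin":0},{"gripper":0.6,"tx":0,"ty":0,"tz":-4,"spin":0},{"gripper":0.6,"tx":0,"ty":0,"tz":-20,"spin":0},{"gripper":0.6,"tx":-4,"ty":0,"tz":-25,"spin":0}]' 30;python3 -m jog '[{"gripper":0.8,"tx":-4,"ty":5,"tz":-25,"spin":0},{"gripper":1,"tx":-10,"ty":15,"tz":-25,"spin":0},{"gripper":1,"tx":-15,"ty":25,"tz":-10,"spin":-0.04},{"gripper":1,"tx":-18,"ty":25,"tz":0,"spin":-0.04},{"gripper":1,"tx":-18,"ty":25,"tz":0,"spin":-0.04}]'; python3 meas.py w7 spacer,rack_right,rack_mid
```

```text
time_s: 8.65
eef_pos: [0.5383, -0.052, 0.0946]
orientation: [0.999, -0.033, 0.027, 0.002]
force: [0.8, -0.5, 0.0]
opening: 0.596
time_s: 9.15
eef_pos: [0.4719, -0.1398, 0.1577]
orientation: [0.999, 0.036, 0.033, 0.002]
force: [0.4, -0.2, -0.4]
opening: 0.999
[ 0.46727148 -0.1451262   0.15709299] [0.99900693 0.03260055 0.03019008 0.00330332]
spacer 0.82 [315. 300.] ctr [ 366.9 -210.4] dims [88.  42.8] ang 43.1
spacer 0.77 [456.  54.] ctr [ 637. -343.] dims [ 82.4 105.6] ang -79.3
spacer 0.76 [174. 117.] ctr [542.3 -54.5] dims [55.9 80. ] ang -3.4
rack_right 0.69 [323. 145.] ctr [ 523.  -196.8] dims [166.5  63.5] ang 5.0
rack_mid 0.72 [126. 108.] ctr [546.6 -15.5] dims [ 72.8 166.6] ang -3.1
rack_mid 0.23 [323. 143.] ctr [ 523.3 -196.8] dims [168.7  65.3] ang 4.4
```

View pics/w7.png

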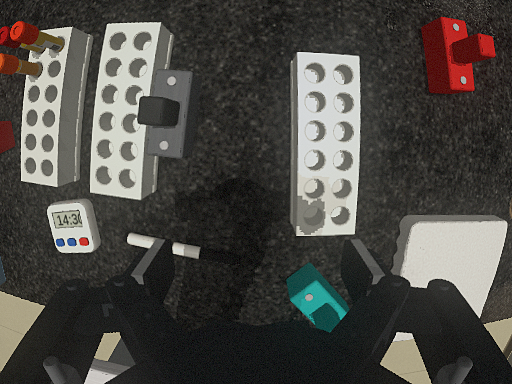

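Run:
```python
import pickle,numpy as np
from h import *
p=pickle.load(open("w7.pkl","rb"))
f=lambda u,v,z=.046:onz(p,(u,v),z,True)[:2]*1000
c=np.array([f(299,53),f(359,55),f(355,236),f(296,236)])
print(c.round(1),c.mean(0),[np.degrees(np.arctan2(*((c[i]-c[j])[::-1]))) for i,j in((0,3),(1,2))])
a,b=f(172,80),f(163,146);print('sp',(a+b)/2,np.degrees(np.arctan2(*((a-b)[::-1]))))
m=np.array([f(110,24),f(166,25),f(146,198),f(90,191)]);print('mid',m.round(1),m.mean(0),[np.degrees(np.arctan2(*((m[i]-m[j])[::-1]))) for i,j in((0,3),(1,2))])
from plant import env
s=env.read_state();print(s['eef_pos'],2*np.degrees(np.arctan2(s['orientation'][1],s['orientation'][0])))
q=env.camera("top");cv2.imwrite("pics/top2.png",cv2.resize(q["color"][120:270,170:370,::-1],None,fx=4,fy=4,interpolation=2))
```

```text
[[ 602.8 -167.1]
 [ 609.1 -222. ]
 [ 440.2 -236.8]
 [ 437.6 -178.8]] [ 522.44100551 -201.18128579] [np.float64(4.04167448343449), np.float64(5.010348882330723)]
sp [542.56424262 -55.33704108] -4.719304549724864
mid [[630.4  11.8]
 [624.7 -46.8]
 [463.9 -36.6]
 [466.3  25.4]] [546.31696832 -11.56398862] [np.float64(-4.734375852031927), np.float64(-3.6074922878023217)]
[ 0.47185778 -0.14001141  0.15706497] 3.8161036700443565
```

View pics/top2.png

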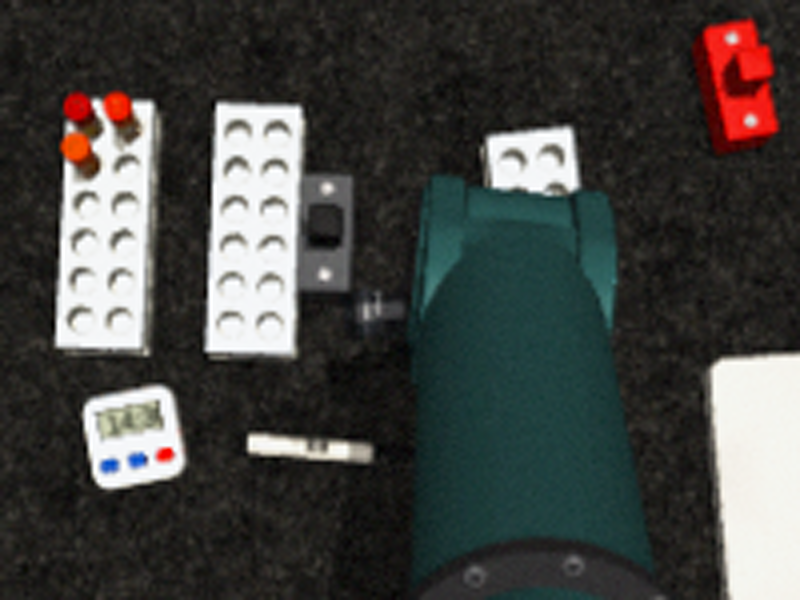

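```bash
python3 -m jog '[{"gripper":1,"tx":-5,"ty":16,"tz":5,"spin":-0.005},{"gripper":1,"tx":-5,"ty":20,"tz":15,"spin":0},{"gripper":1,"tx":-5,"ty":16,"tz":20,"spin":0},{"gripper":1,"tx":-4,"ty":10,"tz":20,"spin":0},{"gripper":1,"tx":-2,"ty":3,"tz":12,"spin":0}]'; python3 meas.py w8 rack_right
```

```text
time_s: 9.9
eef_pos: [0.4717, -0.1993, 0.0842]
orientation: [0.998, 0.045, 0.039, 0.001]
force: [-0.3, -0.3, 1.0]
opening: 1.002
[ 0.47094612 -0.19897382  0.08285706] [9.98292955e-01 4.48661042e-02 3.73883525e-02 5.66084146e-04]
rack_right 0.78 [263. 141.] ctr [ 523.2 -200.3] dims [166.5  57.6] ang 4.7
```

View pics/w8.png

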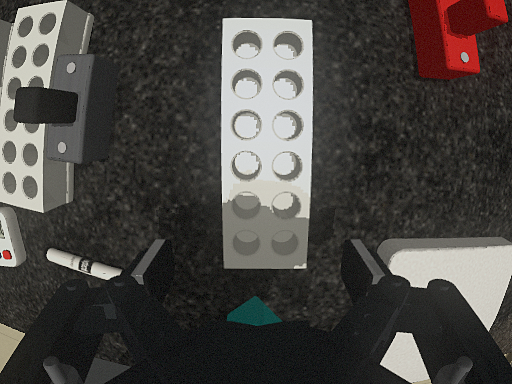

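```bash
python3 -m jog '[{"gripper":1,"tx":-5,"ty":3,"tz":8,"spin":0.01},{"gripper":1,"tx":-4,"ty":2,"tz":14,"spin":0},{"gripper":1,"tx":-4,"ty":0,"tz":14,"spin":0},{"gripper":1,"tx":-3,"ty":0,"tz":14,"spin":0},{"gripper":1,"tx":-1,"ty":0,"tz":6,"spin":0}]'; python3 meas.py w9 rack_right
```

```text
time_s: 10.5
eef_pos: [0.4629, -0.2011, 0.0276]
orientation: [0.998, 0.043, 0.041, 0.001]
force: [-0.7, -0.4, -0.5]
opening: 1.0
[ 0.46280117 -0.20091124  0.02719267] [9.98222372e-01 4.31357734e-02 4.11250809e-02 3.59507346e-04]
```

View pics/w9.png

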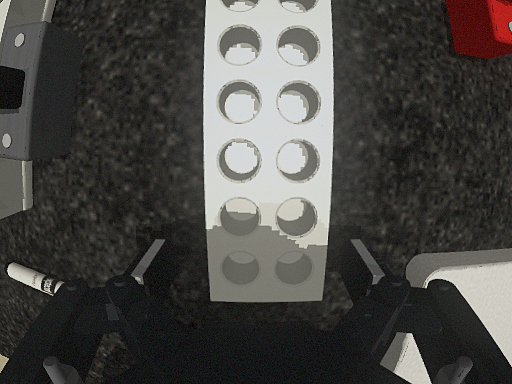

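```bash
python3 -m jog '[{"gripper":1,"tx":-1,"ty":3,"tz":7,"spin":0},{"gripper":1,"tx":-1,"ty":3,"tz":7,"spin":0},{"gripper":0.6,"tx":-1,"ty":0,"tz":2,"spin":0},{"gripper":0.6,"tx":0,"ty":0,"tz":1,"spin":0},{"gripper":0.6,"tx":0,"ty":0,"tz":1,"spin":0}]' 40; python3 meas.py w10 rack_right;python3 -c "
from plant import env
s=env.read_state();print(s['opening'],s['force'])"
```

```text
time_s: 11.1
eef_pos: [0.4637, -0.2079, 0.0112]
orientation: [0.998, 0.044, 0.043, 0.001]
force: [-3.6, 1.3, 24.6]
opening: 0.703
[ 0.46369658 -0.20788838  0.01129498] [0.99809517 0.04390133 0.04332535 0.00127539]
rack_right 0.79 [255. 156.] ctr [ 509.2 -202.9] dims [138.3  57.7] ang 5.7
0.6937954642385517 [-2.47049761  0.15635753 10.68863634]
```

View pics/w10.png

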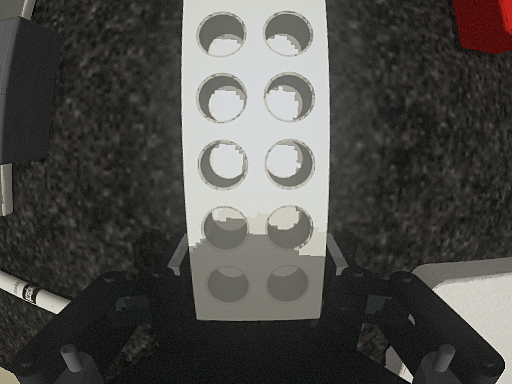

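```bash
python3 -m jog '[{"gripper":0.6,"tx":0,"ty":-4,"tz":-2,"spin":0.04},{"gripper":0.6,"tx":0,"ty":-10,"tz":-1,"spin":0.05},{"gripper":0.6,"tx":0,"ty":-16,"tz":-1,"spin":0.05},{"gripper":0.6,"tx":2,"ty":-16,"tz":0,"spin":0},{"gripper":0.6,"tx":2,"ty":-12,"tz":0,"spin":0}]' 50; python3 meas.py w11 rack_right;python3 -c "
from plant import env
s=env.read_state();print(s['opening'],s['force'])"
```

```text
time_s: 11.7
eef_pos: [0.4653, -0.1503, 0.0158]
orientation: [0.999, -0.034, 0.041, -0.002]
force: [-0.0, -0.5, -2.1]
opening: 0.695
[ 0.46582509 -0.14765974  0.01572521] [ 0.99863131 -0.03251129  0.040881   -0.00269698]
rack_right 0.96 [254. 156.] ctr [ 510.8 -152.6] dims [ 58.9 143.5] ang -3.3
0.6971781060327448 [-0.40381192  0.1526813  -2.47805016]
```

View pics/w11.png

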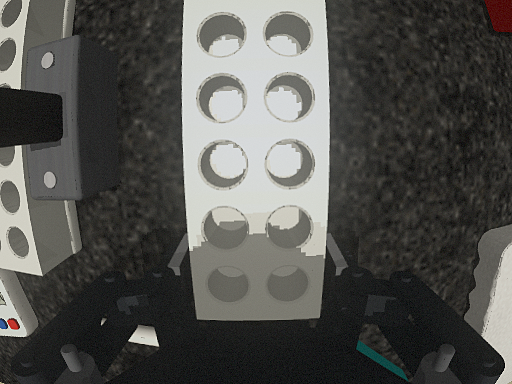

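```bash
python3 -m jog '[{"gripper":0.6,"tx":2,"ty":-6,"tz":0,"spin":0},{"gripper":0.6,"tx":3,"ty":-10,"tz":0.5,"spin":0},{"gripper":0.6,"tx":3,"ty":-9,"tz":0.5,"spin":0},{"gripper":0.6,"tx":3,"ty":-6,"tz":0.5,"spin":0},{"gripper":0.6,"tx":1,"ty":-2,"tz":0.5,"spin":0}]' 50; python3 meas.py w12 rack_right;python3 -c "
from plant import env
s=env.read_state();print(s['opening'],s['force'])"
```

```text
time_s: 12.3
eef_pos: [0.4805, -0.1161, 0.0145]
orientation: [0.999, -0.035, 0.04, -0.002]
force: [0.3, -0.1, -2.1]
opening: 0.698
[ 0.48060295 -0.11596137  0.01447878] [ 0.99858613 -0.03440022  0.0404748  -0.00203663]
rack_right 0.88 [254. 156.] ctr [ 526.1 -118.8] dims [ 58.7 141.6] ang -3.4
0.6973141104651737 [-0.28889059  0.07338259 -2.79903872]
```

View pics/w12.png

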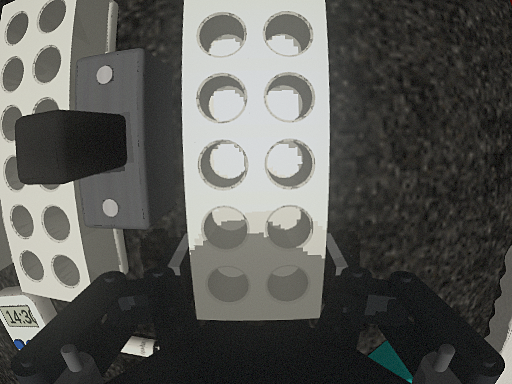

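```bash
python3 -m jog '[{"gripper":0.6,"tx":0,"ty":-3,"tz":0.5,"spin":-0.005},{"gripper":0.6,"tx":0.5,"ty":-4,"tz":0.5,"spin":0},{"gripper":0.6,"tx":0.5,"ty":-3,"tz":0.5,"spin":0},{"gripper":0.6,"tx":0,"ty":-1,"tz":0.5,"spin":0},{"gripper":0.6,"tx":0,"ty":-1,"tz":0.5,"spin":0}]' 50; python3 meas.py w13 rack_right;python3 -c "
from plant import env
s=env.read_state();print(s['opening'],s['force'])"
```

```text
time_s: 12.9
eef_pos: [0.4819, -0.1056, 0.0121]
orientation: [0.999, -0.034, 0.04, -0.001]
force: [0.0, -2.0, -0.6]
opening: 0.692
[ 0.48193303 -0.10538377  0.01210219] [ 0.99860508 -0.03393535  0.04043527 -0.00112858]
rack_right 0.81 [255. 157.] ctr [ 527.3 -108. ] dims [ 58.  139.3] ang -3.6
0.6914799115610775 [-0.856068   -0.35698704  0.50196768]
```

View pics/w13.png

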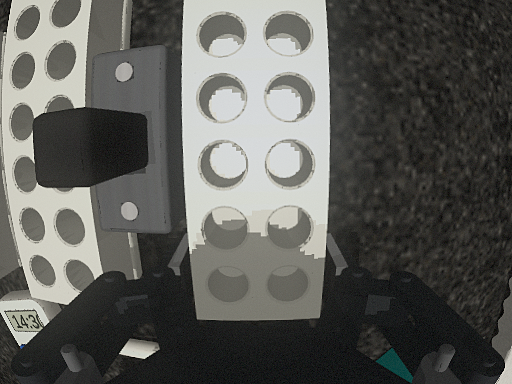

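```bash
python3 -m jog '[{"gripper":0.6,"tx":0,"ty":-1.5,"tz":0.3,"spin":-0.003},{"gripper":0.6,"tx":0,"ty":-1.5,"tz":0.3,"spin":0},{"gripper":0.6,"tx":0,"ty":-1,"tz":0.3,"spin":0},{"gripper":0.6,"tx":0,"ty":-1,"tz":0.3,"spin":0},{"gripper":0.6,"tx":0,"ty":-1,"tz":0.3,"spin":0}]' 50; python3 meas.py w14 rack_right;python3 -c "
from plant import env
s=env.read_state();print(s['opening'],s['force'])"
```

```text
time_s: 13.5
eef_pos: [0.4832, -0.1021, 0.0116]
orientation: [0.999, -0.035, 0.042, 0.0]
force: [-1.3, -2.3, 2.1]
opening: 0.691
[ 0.48324317 -0.10207621  0.01160617] [ 9.98509764e-01 -3.50824138e-02  4.18008566e-02  4.04124770e-04]
rack_right 0.76 [255. 154.] ctr [ 528.9 -104.7] dims [ 57.8 138.7] ang -3.5
0.6943023804145133 [ 0.50105293 -1.50875843  1.57252956]
```

View pics/w14.png

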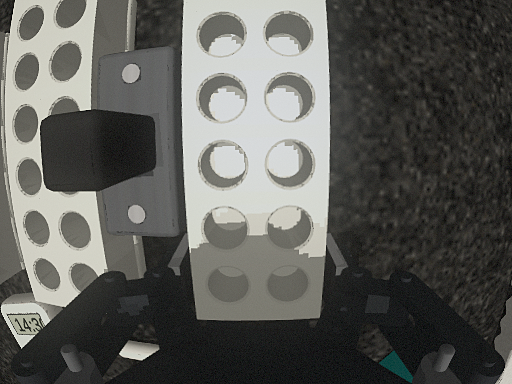

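```bash
python3 -m jog '[{"gripper":0.6,"tx":-1.5,"ty":-1,"tz":0.3,"spin":-0.005},{"gripper":0.6,"tx":-1,"ty":-1,"tz":0.3,"spin":0},{"gripper":0.6,"tx":-1,"ty":-1,"tz":0.3,"spin":0},{"gripper":0.6,"tx":0,"ty":-1,"tz":0.3,"spin":0},{"gripper":0.6,"tx":0,"ty":-1,"tz":0.3,"spin":0}]' 50; python3 meas.py w15 rack_right;python3 -c "
from plant import env
s=env.read_state();print(s['opening'],s['force'])"
```

```text
time_s: 14.1
eef_pos: [0.4829, -0.101, 0.0114]
orientation: [0.998, -0.034, 0.044, 0.003]
force: [-0.6, -2.8, 4.2]
opening: 0.698
[ 0.48293111 -0.10090329  0.01141974] [ 0.99845304 -0.03386619  0.04397986  0.00322133]
rack_right 0.97 [254. 156.] ctr [ 528.6 -103.1] dims [ 57.4 138.5] ang -3.4
0.6950286786571412 [-0.04673509 -3.69426214  4.20602023]
```

View pics/w15.png

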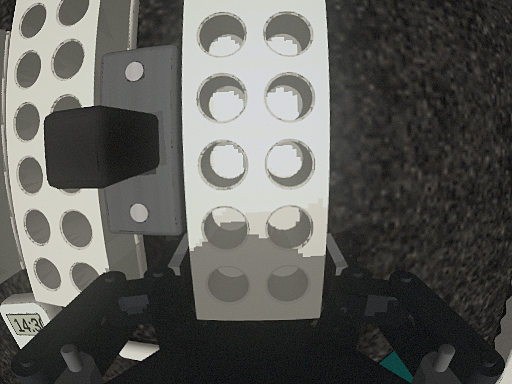

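```bash
python3 -m jog '[{"gripper":0.85,"tx":0,"ty":0,"tz":0,"spin":0},{"gripper":0.85,"tx":0,"ty":0,"tz":0,"spin":0},{"gripper":0.85,"tx":0,"ty":0,"tz":0,"spin":0},{"gripper":0.85,"tx":0,"ty":0,"tz":-4,"spin":0},{"gripper":0.85,"tx":0,"ty":0,"tz":-10,"spin":0}]' 50; python3 meas.py w16 rack_right
```

```text
time_s: 14.7
eef_pos: [0.4822, -0.0961, 0.0245]
orientation: [0.999, -0.031, 0.044, 0.0]
force: [-0.4, 0.2, -0.2]
opening: 0.853
[ 0.48267008 -0.09649166  0.02612054] [ 9.98476970e-01 -3.13496725e-02  4.53958078e-02  3.99946512e-04]
rack_right 0.71 [265. 149.] ctr [ 531.3 -103.2] dims [ 57.5 143.3] ang -3.4
```

View pics/w16.png

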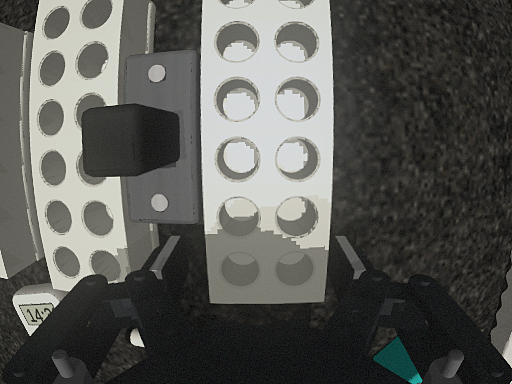

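```bash
python3 -m jog '[{"gripper":0.85,"tx":0,"ty":2,"tz":-12,"spin":0},{"gripper":0.85,"tx":0,"ty":1,"tz":-20,"spin":0},{"gripper":0.85,"tx":0,"ty":0,"tz":-30,"spin":0},{"gripper":0.85,"tx":0,"ty":0,"tz":-40,"spin":0},{"gripper":0.85,"tx":0,"ty":0,"tz":-40,"spin":0}]'; python3 -m jog '[{"gripper":0.85,"tx":0,"ty":5,"tz":-20,"spin":0},{"gripper":0.85,"tx":0,"ty":25,"tz":-10,"spin":0},{"gripper":0.85,"tx":0,"ty":45,"tz":0,"spin":0},{"gripper":0.85,"tx":0,"ty":45,"tz":0,"spin":0},{"gripper":0.85,"tx":0,"ty":45,"tz":0,"spin":0}]';python3 -m jog '[{"gripper":0.85,"tx":0,"ty":45,"tz":0,"spin":0},{"gripper":0.85,"tx":0,"ty":40,"tz":0,"spin":0},{"gripper":0.85,"tx":0,"ty":30,"tz":0,"spin":0},{"gripper":0.85,"tx":0,"ty":0,"tz":0,"spin":0},{"gripper":0.85,"tx":0,"ty":0,"tz":0,"spin":0}]'
python3 - <<'E'
from plant import env
import cv2,pickle
q=env.camera("top");pickle.dump(q,open("t3.pkl","wb"));cv2.imwrite("pics/top3.png",cv2.resize(q["color"][130:230,170:310,::-1],None,fx=5.5,fy=5.5,interpolation=2))
q=env.camera("scene");cv2.imwrite("pics/scene3.png",cv2.resize(q["color"][130:280,130:340,::-1],None,fx=3.5,fy=3.5,interpolation=2))
E
```

```text
time_s: 15.3
eef_pos: [0.4666, -0.0986, 0.1687]
orientation: [0.999, -0.031, 0.041, -0.0]
force: [1.1, -0.6, 0.2]
opening: 0.848
time_s: 15.8
eef_pos: [0.4583, -0.2613, 0.2091]
orientation: [0.999, -0.023, 0.05, 0.001]
force: [0.7, 0.6, -1.0]
opening: 0.849
time_s: 16.3
eef_pos: [0.4476, -0.39, 0.2101]
orientation: [0.998, -0.03, 0.05, 0.004]
force: [0.3, 0.5, -0.4]
opening: 0.85
```

View pics/top3.png

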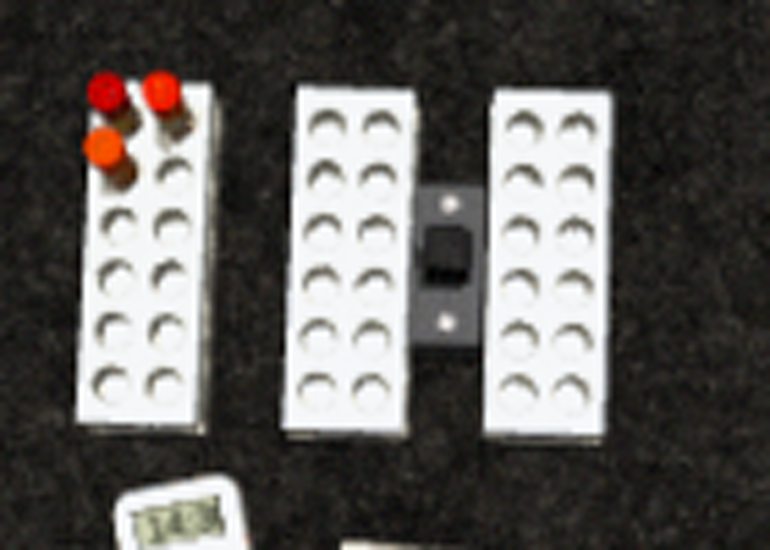

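View pics/scene3.png

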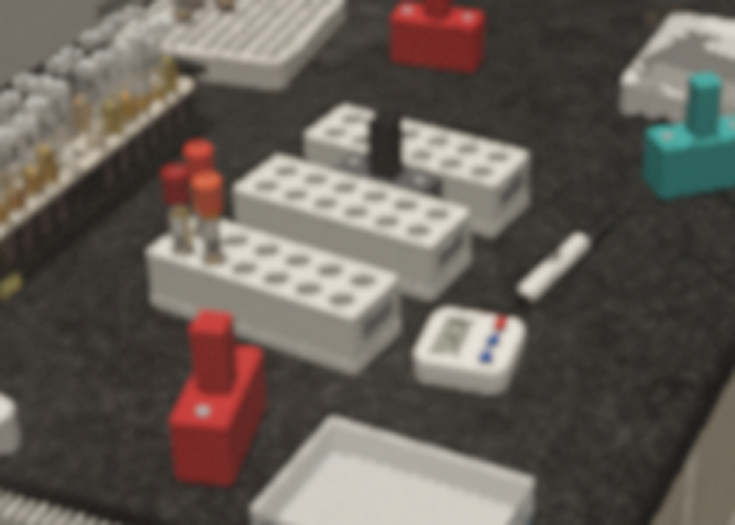

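Run:
```python
import pickle,numpy as np
from h import *
p=pickle.load(open("t3.pkl","rb"))
f=lambda u,v,z=.046:onz(p,(170+u/5.5,130+v/5.5),z)[:2]*1000
def R(n,*c):
    c=np.array([f(*k) for k in c]);a=[round(np.degrees(np.arctan2(*((c[i]-c[j])[::-1]))),2) for i,j in((0,3),(1,2))];print(n,c.mean(0).round(1),a);return c.mean(0)
# sub-pixel: edge crossings of brightness profiles
g=cv2.cvtColor(p["color"],cv2.COLOR_RGB2GRAY).astype(float)
m=R("mid",(298,86),(416,90),(407,434),(284,430)); r=R("right",(496,90),(612,92),(606,437),(485,434))
# holes columns: dark crescents -> line fits
H=lambda a:np.array([f(*k) for k in a])
for n,a in (("mid",[(381,130),(371,392)]),("mid2",[(327,128),(318,390)]),("r",[(523,130),(518,392)]),("r2",[(577,132),(571,394)])):
    q=H(a);print(n,np.degrees(np.arctan2(*((q[0]-q[1])[::-1]))))
t=np.radians(-3.6);d=r-m;print("rel x",d@[np.cos(t),np.sin(t)],"rel y",d@[-np.sin(t),np.cos(t)])
s=(f(449,204)+f(446,322))/2-m;print("spacer rel",s@[np.cos(t),np.sin(t)],s@[-np.sin(t),np.cos(t)])
# full edges by white mask
for n in ("mid","right"):
    pass
mask=(g>130).astype(np.uint8);k,l,st,ce=cv2.connectedComponentsWithStats(mask[130:230,170:310])
for i in range(1,k):
    if st[i,4]>900:
        ys,xs=np.nonzero(l==i);Lx=[];Rx=[]
        rows=range(st[i,1]+4,st[i,1]+st[i,3]-4)
        for y in rows:
            gx=g[130+y,170:310]
            xx=xs[ys==y];a,b=xx.min(),xx.max()
            sub=lambda u,v:(u+(130-gx[u])/(gx[v]-gx[u])*(v-u))
            Lx.append(sub(a-1,a));Rx.append(sub(b,b+1))
        for nm,E in (("L",Lx),("R",Rx)):
            w=np.array([onz(p,(170+e,130+y),.046)[:2]*1000 for e,y in zip(E,rows)])
            c=np.polyfit(w[:,0],w[:,1],1);res=w[:,1]-np.polyval(c,w[:,0]);ok=abs(res)<1.5;c=np.polyfit(w[ok,0],w[ok,1],1)
            print(nm,"ang",round(np.degrees(np.arctan(c[0])),2),"y@545",round(np.polyval(c,545),1),ok.sum(),"top/bottom",st[i,1],st[i,3])
```

```text
mid [545.7 -10.1] [np.float64(-3.52), np.float64(-3.0)]
right [ 541.2 -106.6] [np.float64(-3.54), np.float64(-3.01)]
mid -3.591575505825488
mid2 -3.2382096507008336
r -2.882965450185089
r2 -3.2362959634013895
rel x 1.5921764708148607 rel y -96.59633968901126
spacer rel -0.5132367144740088 -46.88339807893818
L ang -4.9 y@545 121.2 9 top/bottom 15 64
R ang -4.2 y@545 61.2 46 top/bottom 15 64
L ang -3.6 y@545 21.5 55 top/bottom 16 63
R ang -3.87 y@545 -38.1 55 top/bottom 16 63
L ang -3.2 y@545 -74.9 55 top/bottom 16 63
R ang -3.22 y@545 -134.2 55 top/bottom 16 63
```

The final measurements look good: parallel within about 0.5°, ends within about 2 mm, and the rack against the spacer. Handing in.

```bash
python3 -c "
from plant import env
print(env.sign_off())"
```

```text
the job is handed in; nothing more can be done
None
```

I lifted the dark spacer out by its black grip, stood it against the middle of rack_mid's free side and let go. I then gripped the right-hand rack at its near end, slid it in against the spacer, released it and moved the arm clear. The job was handed in at about 16 s of the 48 s.

Last checks, from the top picture:

| Check | Result |
|---|---|
| Spacer position along rack_mid | standing, within about 1 mm of the middle |
| Right rack against the spacer | about 0.7 mm total slack in the new gap, about the limit of the measurement |
| Right rack parallel to rack_mid | within about 0.5° |
| Ends level with rack_mid | within about 2 mm |
| New gap against the old one | about 36.8 mm against about 39.7 mm |

- **Gaps not identical:** the 36 mm spacer had about 4 mm of play in the old gap. With the right rack pressed against it, the new gap comes out about 3 mm narrower.
- **Tool tilt:** the tool slowly tilted to about 5° during the run. The tilt was about the jaw axis, so it did not visibly affect either grasp.

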